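# Wind the crank nut down and lock it with its pin

## Task

Wind the crank nut on the green screw stand down its screw (clockwise from above, more than one turn) until its cross hole lines up with the hole through the screw. Then push the narrower of the two flat lock pins level through nut and screw, fully home against the nut, and let go. Leave the wider pin and the other things on the bench where they are.

Things in the scene. Friction and masses are not known exactly. Their poses are not given: they have to be found in the camera images.
- screw_hole (a point): centre of the cross hole through the upright steel screw (30 mm across, top 50 mm above this point) of the bolted-down green stand, 115 mm above the bench. The hole is a level window 14 mm high, 20 mm wide, along this point's x axis, open at both ends; x points roughly away from the robot, z up the screw's axis. Green boss: top 43 mm below. Green foot: 150 (x) x 130 x 22 mm.
- crank (a joint): turn of the crank nut, rad, counterclockwise from above positive; 0 = its hole is lined up with the screw's in angle and height. Starts 1 to 2 turns up (6.6 to 11). 12 mm a turn: clockwise lowers it, the value falls; it can go half a turn too far. The arm points along screw_hole's +y turned by this value. It stays where left (0.1 N m to turn); a pin pushed in slightly off-line turns it true.
- nut_hole (a point): middle of the crank nut, a dark square block 56 x 56 mm, 44 mm high, on the screw's axis; its cross hole, 14 mm high and 20 mm wide, runs along this point's x. It must come to screw_hole: then the nut's top is 28 mm below the screw's top and the arm, which leaves a blank face (+y) below the hole, is square to the hole. Half a turn off, the heights differ by 6 mm and no pin passes.
- crank_handle (a point): point to grip on the crank's wooden handle: an upright round grip 23 mm across, free to spin about its own axis, 85 mm from the screw's axis, reaching 18 mm above and 45 mm below this point. The point lies on the handle's axis, 42 mm above the nut's middle, and goes round and down with the nut. Its y axis points outward along the arm.
- lock_pin: flat steel lock pin, 103 mm long, ~0.2 kg: block 28 (x) x 34 (y) x 20 mm high; on it an upright grip tab 28 (x) x 14 (y), its top 70 mm above the underside; from the +x face a blade 75 mm long, 16 wide, 10 high, round-nosed, underside flush with the block's. Origin: centre of the block's underside; z up. Lies tab up, blade roughly away from the robot, left or right of the stand.
- pin_seat (a point): point on lock_pin's blade centre line, 28 mm from the block's face (42 mm along x and 5 mm up from lock_pin's origin); it comes to the screw's axis when the pin is fully home, that is when the block's face meets the nut.
- wide_pin: the other flat pin, which does not fit: same block and grip tab as lock_pin but its blade is 30 mm wide; origin at the centre of its block's underside; blade along +x; stays where it lies
- spanner: open spanner lying on the bench, a bystander
- driver: screwdriver lying on the bench, a bystander
- flat_bar: steel flat bar 160 x 40 x 12 mm lying on the bench, a bystander
Not all that is in view belongs to the job. There is more than one size of the part that bears screw_hole; the job needs the largest. What is shaped like the lock_pin but turquoise is not meant.

How it is judged (in metres and radians):
On the way, in this order (a step that is already met when the one before it is completed fails the run):
1. the nut is wound down until its hole lines up with the screw's (within 0.2 rad) (value of joint crank between -0.2 and 0.2 rad), for 0.2 s.
2. the narrow pin is pushed home through nut and screw (distance between pin_seat and screw_hole below 0.007 m and angle between the x axis of lock_pin and the x axis of screw_hole, either way round below 0.15 rad), for 0.2 s.
At the end, for the whole second after the job is handed in: The crank nut is within 0.15 rad of lined up; the narrow lock pin passes through nut and screw with its seat point within 7 mm of the screw hole's centre and its blade within 0.15 rad of the hole's axis (from either end), and is at rest (all of step 2 and value of joint crank between -0.15 and 0.15 rad and linear speed of lock_pin below 0.02 m/s and angular speed of lock_pin below 0.2 rad/s); the robot touches nothing.
It fails at once if the wide pin or another thing on the bench is moved more than 40 mm (distance of any of wide_pin, spanner, driver, flat_bar from where it was at the start of the episode above 0.04 m).
It also fails if it takes over 67 s, if anything falls off the work surface, if the arm or the gripper's body presses on something with over 40 N, if the wrist force passes 120 N, or if a joint passes its speed limit or range.

## Robot

A 6-joint arm with a two-finger parallel gripper is mounted at the origin on the work surface. World frame = base frame: x ahead of the robot, y to its left, z up, the work surface at z = 0. Lengths are in mm, angles in rad, forces in N, time in s.
With the tool pointing down it reaches from about 300 to 775 mm from the base axis. Payload 14.6 kg.
Tool frame: the origin (TCP) lies on the front face of the gripper's body, between the roots of the fingers; the fingertips stand 97 mm ahead of it and the grasp point (between the pads) lies 78 mm ahead of it; z points along the fingers, y is the line along which they close (so a half turn about z gives the same grasp; the last joint's range is limited). The gripper opens to 94 mm and grips with 3 to 60 N. Pads are 16 mm wide; open, the fingers measure 119 mm over their backs; the gripper's body (75 mm by 177 mm) begins 78 mm behind the grasp point.
Start: joints at [1.114, 0.3, 1.521, -0, 1.321, -0.067], TCP at [208.999, 508.733, 302.646] pointing down, gripper open.
Joint ranges: [-3.03, 3.03], [-0.79, 2.21], [0.23, 2.52], [-1.04, 4.18], [0, 3.07], [-2.55, 2.55]. Speed limits (rad/s): [2.22, 2.22, 2.57, 3.14, 3.14, 3.14].

## Interface

Orientations are given as [roll, pitch, yaw] about the fixed x, y, z axes, in that order (R = Rz(yaw) Ry(pitch) Rx(roll)).
In Python, from cell import * gives the robot as it stands.
- The arm moves only by the tool carry_out, never from a script. Its arguments are lists of equal length, an entry for each row: "slide": the shift along the world's x, y, z scaled (see below), a list of three; "dr": the turn, a rotation vector about the world's x, y, z scaled (see below), a list of three; "gripper": the opening in per cent of the stroke, from 0 (shut) to 100 (fully open). A call has 1 to 10 rows; each row is the pose to reach, as a shift and turn from the pose commanded when the call began, turning the shorter way round; what a row does not reach only later rows make up. The controller multiplies each number of a shift by 0.25 m and each number of a turn by 360 degrees. A row lasts 1/12 s, in which the tool goes at most 41.7 mm and 7.16 degrees, less where a joint would pass 70% of its speed; a pose out of reach is approached as far as the arm can. A call with a number of a shift or a turn outside -1 to 1 is refused whole. A call with a gripper value outside its range is refused whole. The fingers move at their own pace and stop on an object; "newtons" is the grip in N (left out, the last holds). Time passes only in rows, so rows that repeat a pose let the fingers close. It gives the time, the measured TCP pose, the force, the opening and the grip force at its end, in the units of the state.
- read_state(): the state, without advancing time (a new reading comes with each control period).
- camera(name): name is "scene" or "top" or "wrist"; returns the picture (480x640x3 uint8, red, green, blue); there is no depth.
- camera_model(name): a dict with "vfov" (degrees; the focal length in pixels is half the picture's height over the tangent of half this angle, whatever the lens; pixels are square), "cx", "cy" (the principal point, pixels), "k1" (the pictures are not rectified: a ray, as slopes to the right and down, at radius r is drawn at 1 + k1 r^2 times it, then the intrinsics apply), "R" (3x3) and "t" (3): a world point X has camera coordinates R X + t. Camera axes: x right, y down, z forward; pixel columns grow to the right and rows downward; lengths in mm; the calibration is good to about 2 mm. A picture is of the moment at which its call begins: read the wrist's pose just before it. camera_model takes no time and is no camera call; for the wrist camera it gives the pose at the moment of the call.
- sign_off(): hands the job in; it is judged then, once.
The state is a dict: "clock": time; "joints": joint angles; "qd": joint speeds; "effort": joint torques, N m; "eef_pos": TCP position; "eef_rot": TCP orientation; "wrist_force": force on the tool from outside, world axes, zero at the start; "moment": the same for the moment, N m; "finger_gap": finger opening in mm; "finger_force": force on a finger pad.
Only numpy, scipy, OpenCV 4.12 (cv2) and the standard library are available. Lean on these libraries where they do the work, as an engineer would, in place of code of your own. Each camera call takes 0.05 s, during which the arm holds its last target. There are 200 camera calls.

## Working session

There is one attempt and no reset: what is moved stays moved. The work goes in short steps, Python scripts to look and compute and a tool call to move; the robot and the scene stay as the last step left them, time stands still between calls to the robot, and variables do not carry over. Pictures are saved under pics/ and viewed, at most 10 in all, crops included, and the job is handed in when it is done.

Besides the shell and the picture viewer there is one more tool, called after "Emit:" by a JSON object that holds its "name" and its "arguments". carry_out: Moves the arm, as the interface text tells. Its arguments: {"type":"object","properties":{"slide":{"type":"array","items":{"type":"array","items":{"type":"number","minimum":-1,"maximum":1}}},"dr":{"type":"array","items":{"type":"array","items":{"type":"number","minimum":-1,"maximum":1}}},"gripper":{"type":"array","items":{"type":"number"}},"newtons":{"type":"number"}},"required":["slide","dr","gripper"]}

```bash
mkdir -p pics; ls; cat > h.py <<'E'
from cell import *
import numpy as np, cv2
def ray(m,u,v):
    f=240/np.tan(np.radians(m["vfov"])/2)
    d=np.array([(u-m["cx"])/f,(v-m["cy"])/f]); s=d.copy()
    for _ in range(30): s=d/(1+m["k1"]*(s@s))
    R=np.array(m["R"]);t=np.array(m["t"])
    return -R.T@t, R.T@np.array([s[0],s[1],1])
def atz(m,u,v,z):
    o,d=ray(m,u,v); return o+d*(z-o[2])/d[2]
def proj(m,X):
    f=240/np.tan(np.radians(m["vfov"])/2)
    c=np.array(m["R"])@np.array(X,float)+np.array(m["t"]); s=c[:2]/c[2]
    return s*(1+m["k1"]*(s@s))*f+[m["cx"],m["cy"]]
def snap(n,fn):
    p=camera(n); cv2.imwrite("pics/"+fn,p[:,:,::-1]); return p
E
python3 - <<'E'
from h import *
for n in("scene","top"):
    p=snap(n,n+"0.png"); print(n,camera_model(n))
print(read_state())
E
```

```text
pics
scene {'vfov': 44.22879266638706, 'cx': 322.42566237699, 'cy': 247.87348399902953, 'k1': -0.20087839450111525, 'R': array([[ 0.37068868,  0.92875208, -0.00307761],
       [ 0.53145385, -0.21483203, -0.81939246],
       [-0.76167363,  0.30210391, -0.57322467]]), 't': array([-190.80048333, -187.8403261 , 1688.78941657])}
top {'vfov': 50.62826244767844, 'cx': 328.41739738800385, 'cy': 239.93915355373943, 'k1': -0.06419186009023531, 'R': array([[-0.02624666, -0.99956564,  0.01340285],
       [-0.99743683,  0.02529328, -0.06693291],
       [ 0.06656484, -0.01512527, -0.99766745]]), 't': array([   6.59383005,  513.01063423, 1033.35034285])}
{'clock': 0.1, 'joints': array([ 1.11436868e+00,  3.00395209e-01,  1.52152147e+00, -9.00917647e-06,
        1.32069586e+00, -6.66137214e-02]), 'qd': array([-1.04916875e-04, -1.36013645e-03, -3.56002323e-03,  5.67643458e-05,
       -1.10313425e-04,  2.46080847e-03]), 'effort': array([ 2.76615159e-03, -5.32648158e+01, -3.53280330e+01,  7.09831389e-02,
        2.35075923e-02, -1.03537241e-04]), 'eef_pos': array([208.95957339, 508.61112725, 302.15312174]), 'eef_rot': array([-3.14057444e+00, -5.91813701e-05,  2.75178094e+00]), 'wrist_force': array([-0.39094697,  0.56139537,  0.45882003]), 'moment': array([ 0.00072641, -0.04253874,  0.03350186]), 'finger_force': 0.0, 'finger_gap': 93.8958688213469}
```

View pics/scene0.png

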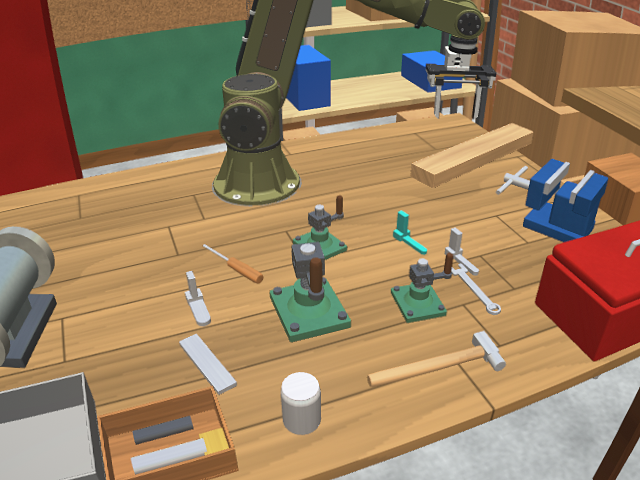

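View pics/top0.png

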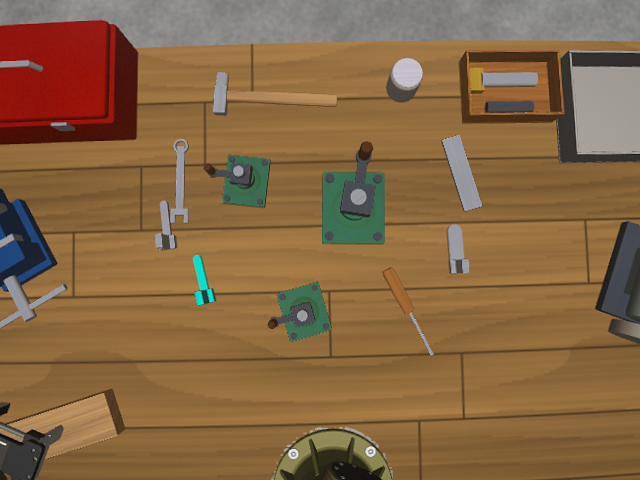

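The top view shows three green stands: (358,207), which is the largest and the one meant, plus (245,180) and (303,312). The pin candidates are grey at (166,225) on the left, grey at (457,250) on the right, and a turquoise decoy at (203,280). I'll enlarge the two grey pins and the stand to confirm.

```bash
python3 - <<'E'
from h import *
p=cv2.imread("pics/top0.png")
def c(x,y,w,h,k): return cv2.resize(p[y:y+h,x:x+w],None,fx=k,fy=k,interpolation=cv2.INTER_CUBIC)
a=c(140,190,50,75,4); b=c(430,215,50,75,4); s=c(310,135,100,150,4)
cv2.imwrite("pics/crop1.png",np.hstack([s,np.vstack([a,b])]))
m=camera_model("top")
print("corners",[atz(m,u,v,22)[:2].round(1) for u,v in((323,173),(384,173),(384,243),(322,243))])
E
```

```text
corners [array([652.6,   1. ]), array([ 649.7, -126.2]), array([ 503.4, -121.1]), array([506.7,   6.8])]
```

View pics/crop1.png

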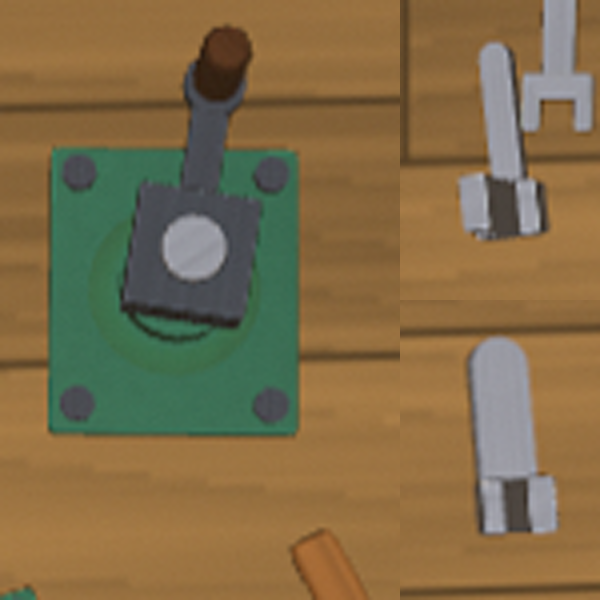

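The left pin at (166,225) has the narrow blade, about 16 mm, so it is the lock_pin. The right one at (457,250) is the wide pin. The big stand is confirmed, its arm pointing roughly +x with the handle top at (366.5,146) and the screw top at (358.5,197).

```bash
python3 - <<'E'
from h import *
m=camera_model("top"); s=camera_model("scene")
S=atz(m,358.5,196.7,165); print("screw",S.round(1),"scene px",proj(s,S).round(1))
H=S
for th in (4.5,10.7):
    z=115+42+18+12*th/6.283; H=atz(m,366.5,146,z); d=H-S
    a=np.arctan2(d[1],d[0]); print(th,"handle",H.round(1),np.hypot(*d[:2]).round(1),"arm ang",a.round(3),"val",(a-np.pi/2+0.035)%6.283+6.283,"scene px",proj(s,H).round(1))
# pin: block outline/tab top & blade nose, crop px ->full
q=lambda x,y:(140+(x-400)/4,190+y/4)
for n,(x,y),z in(("nose",(494,43),10),("blade root",(507,178),10),("tabtop",(503,205),70),("blockL",(474,205),20),("blockR",(533,205),20)):
    print(n,atz(m,*q(x,y),z).round(1))
print("spanner end",atz(m,*q(540,130),3).round(1))
im=cv2.imread("pics/scene0.png")
k=lambda x,y,w,h:cv2.resize(im[y:y+h,x:x+w],(w*5,h*5),interpolation=cv2.INTER_CUBIC)
cv2.imwrite("pics/crop2.png",np.hstack([k(270,232,80,110),k(425,220,75,110)]))
E
```

```text
screw [579.4 -60.3 165. ] scene px [305.5 246.7]
4.5 handle [666.8 -75.9 183.6] 88.8 arm ang -0.176 val 10.853909034876839 scene px [314.2 266. ]
10.7 handle [663.8 -74.7 195.4] 85.6 arm ang -0.169 val 10.86090221950231 scene px [314.1 259.6]
nose [604.8 337.6  10. ]
blade root [533.5 330.9  10. ]
tabtop [515.  314.7  70. ]
blockL [519.  345.1  20. ]
blockR [518.2 314.3  20. ]
spanner end [559.  315.4   3. ]
```

View pics/crop2.png

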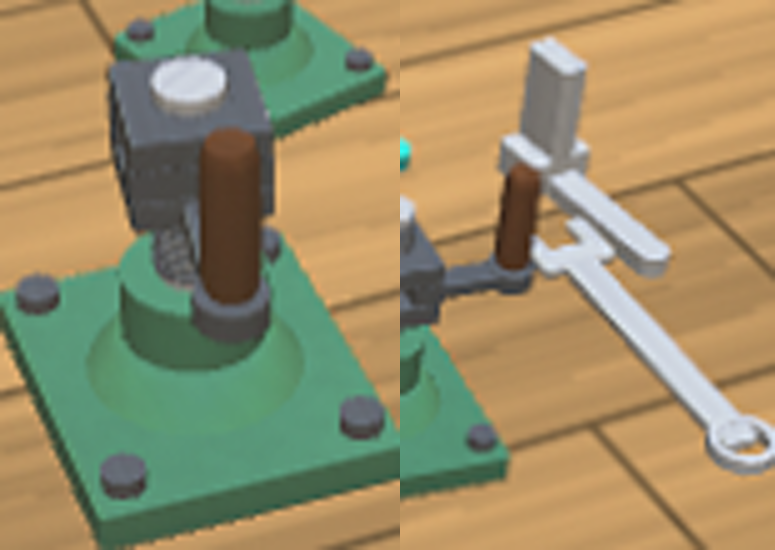

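Emit:
{"name": "carry_out", "arguments": {"slide": [[1,-0.72,0.2],[1,-0.72,0.2],[1,-0.72,0.2],[1,-0.72,0.2],[1,-0.72,0.2],[1,-0.72,0.2],[1,-0.72,0.2],[1,-0.72,0.2],[1,-0.72,0.2],[1,-0.72,0.2]], "dr": [[0,0,0.062],[0,0,0.062],[0,0,0.062],[0,0,0.062],[0,0,0.062],[0,0,0.062],[0,0,0.062],[0,0,0.062],[0,0,0.062],[0,0,0.062]], "gripper": [100,100,100,100,100,100,100,100,100,100]}}

```text
clock: 0.93
eef_pos: [459.9, 327.8, 352.2]
eef_rot: [-3.141, -0.001, 3.139]
wrist_force: [-0.9, 0.3, -0.9]
finger_gap: 94.0
finger_force: 0.0
```

```bash
python3 - <<'E'
from h import *
s=read_state(); print({k:np.round(s[k],3) for k in("clock","joints","eef_pos","eef_rot")})
m=camera_model("wrist"); print(m, -m["R"].T@m["t"])
snap("wrist","w1.png")
for X in((518,330,70),(600,338,10),(579,-60,165),(664,-75,196)): print(proj(m,X))
E
```

```text
{'clock': np.float64(0.933), 'joints': array([ 0.554,  0.301,  1.405,  0.   ,  1.437, -1.014]), 'eef_pos': array([459.871, 327.792, 352.217]), 'eef_rot': array([-3.141e+00, -1.000e-03,  3.139e+00])}
{'vfov': 71.52013211988992, 'cx': 324.105803917321, 'cy': 238.1900411926693, 'k1': -0.036520782179055855, 'R': array([[ 2.63771199e-03,  9.99996406e-01, -4.80817755e-04],
       [ 9.69560269e-01, -2.43970580e-03,  2.44840627e-01],
       [ 2.44838574e-01, -1.11200085e-03, -9.69563219e-01]]), 't': array([-329.20079755, -483.25261618,  326.74742152])} [389.41050077 328.38396348 434.96386981]
[325.94795882 268.72124544]
[331.55192015 310.03128227]
[-68.22671735 358.25952111]
[-86.46159765 451.05743619]
```

View pics/w1.png

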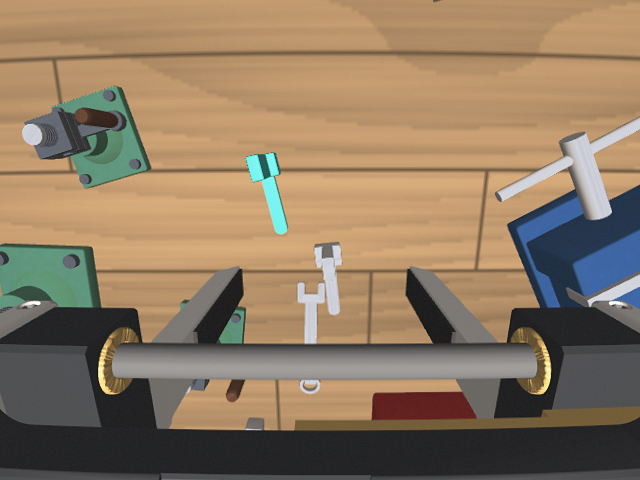

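Emit:
{"name": "carry_out", "arguments": {"slide": [[0.3,-1,0],[0.3,-1,0],[0.3,-1,0],[0.3,-1,0],[0.3,-1,0],[0.3,-1,0],[0.3,-1,0]], "dr": [[0,0,0],[0,0,0],[0,0,0],[0,0,0],[0,0,0],[0,0,0],[0,0,0]], "gripper": [100,100,100,100,100,100,100]}}

```text
clock: 1.57
eef_pos: [534.3, 75.7, 352.3]
eef_rot: [-3.141, -0.0, 3.14]
wrist_force: [-0.6, -0.5, -0.5]
finger_gap: 94.1
finger_force: 0.0
```

Emit:
{"name": "carry_out", "arguments": {"slide": [[0.24,-0.6,0],[0.24,-0.6,0],[0.24,-0.6,0],[0.24,-0.6,0],[0.24,-0.6,0],[0.24,-0.6,0],[0.24,-0.6,0]], "dr": [[0,0,0],[0,0,0],[0,0,0],[0,0,0],[0,0,0],[0,0,0],[0,0,0]], "gripper": [50,50,50,50,50,50,50]}}

```text
clock: 2.15
eef_pos: [593.8, -69.7, 352.3]
eef_rot: [3.141, -0.001, -3.141]
wrist_force: [-0.0, 0.4, -0.6]
finger_gap: 50.9
finger_force: 0.0
```

```bash
python3 - <<'E'
from h import *
s=read_state(); print({k:np.round(s[k],3) for k in("clock","joints","eef_pos","eef_rot","finger_gap")})
m=camera_model("wrist"); np.save("w2.npy",m,allow_pickle=True)
p=snap("wrist","w2.png")
for X in((579.4,-60,165),(664,-75,196)): print(proj(m,X))
p=cv2.imread("pics/w2.png"); a=p[60:380,180:480]
b=cv2.imread("pics/w1.png")[225:325,285:365]
a=cv2.resize(a,None,fx=1.5,fy=1.5,interpolation=cv2.INTER_CUBIC);b=cv2.resize(b,None,fx=4,fy=4,interpolation=cv2.INTER_CUBIC)
o=np.zeros((480,770,3),np.uint8);o[:,:450]=a;o[:400,450:]=b;cv2.imwrite("pics/crop3.png",o)
E
```

```text
{'clock': np.float64(2.15), 'joints': array([-0.178,  0.378,  1.303,  0.   ,  1.462, -1.75 ]), 'eef_pos': array([593.821, -69.688, 352.339]), 'eef_rot': array([ 3.141e+00, -1.000e-03, -3.141e+00]), 'finger_gap': np.float64(50.892)}
[335.35099179 223.95568773]
[316.87719194 335.30057404]
```

View pics/crop3.png

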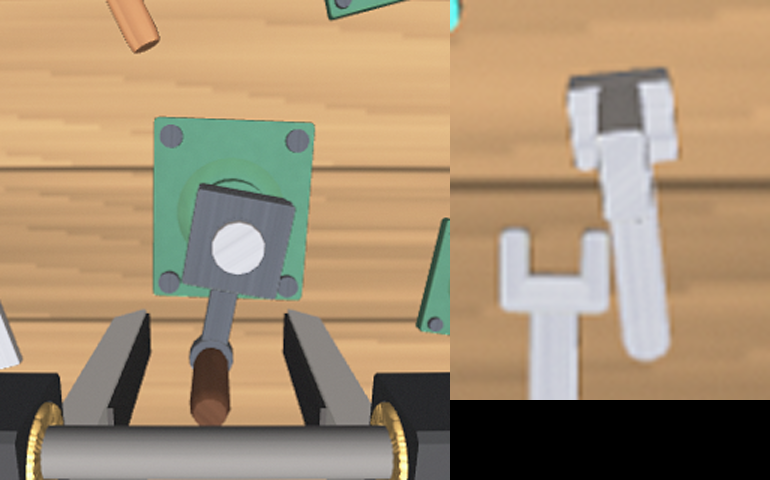

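```bash
python3 - <<'E'
from h import *
m=np.load("w2.npy",allow_pickle=True).item()
q=lambda x,y:(180+x/1.5,60+y/1.5)
S=atz(m,*q(238.5,248),165);H=atz(m,*q(210,411),195.5);d=H-S
print("screw",S.round(1),"handle",H.round(1),np.hypot(*d[:2]),np.arctan2(d[1],d[0]))
F=np.array([atz(m,*q(*c),22)[:2] for c in((154,118),(315,123),(301,300),(153,295))]);print("foot",F.round(1).tolist(),F.mean(0))
for a,b in((0,3),(1,2)): e=F[b]-F[a];print("yaw",np.arctan2(e[1],e[0]),np.hypot(*e))
e=F[1]-F[0];print(np.arctan2(-e[0],e[1]),np.hypot(*e))
# first wrist picture: same orientation; model from recorded numbers
w=dict(m);w["R"]=np.array([[2.63771199e-03,9.99996406e-01,-4.80817755e-04],[9.69560269e-01,-2.43970580e-03,2.44840627e-01],[2.44838574e-01,-1.11200085e-03,-9.69563219e-01]]);w["t"]=np.array([-329.20079755,-483.25261618,326.74742152])
q=lambda x,y:(285+(x-450)/4,225+y/4)
for n,c,z in(("nose",(647,360),5),("blade r",(638,225),10),("block back L",(570,82),20),("back R",(666,76),20),("front L",(585,168),20),("front R",(668,160),20),("tab TL",(600,133),70),("tab TR",(652,130),70),("tab BL",(606,215),70),("tab BR",(652,210),70)):
    print(n,atz(w,*q(*c),z).round(1))
E
```

```text
screw [580.6 -57.  165. ] handle [663.1 -72.5 195.5] 84.009890538877 -0.18597250050431557
foot [[505.3, -118.8], [508.8, 9.5], [656.9, 4.4], [652.4, -123.8]] [580.84895408 -57.16417017]
yaw -0.03407028449742286 147.278393094891
yaw -0.0341744659036506 148.09244624445336
-0.02801207433111401 128.34834028920378
nose [610.2 342.    5. ]
blade r [557.2 338.5  10. ]
block back L [503.9 316.1  20. ]
back R [502.  347.1  20. ]
front L [533.2 320.8  20. ]
front R [530.5 348.   20. ]
tab TL [505.3 326.1  70. ]
tab TR [504.4 341.   70. ]
tab BL [530.3 327.7  70. ]
tab BR [528.8 341.1  70. ]
```

Measured: screw axis (580.7,-57.1), and the foot centre gives the same point. Hole yaw is -0.033, handle (664,-72.4), crank value about 10.85. Next I grip the handle.

Emit:
{"name": "carry_out", "arguments": {"slide": [[0.28,-0.004,0],[0.28,-0.004,0],[0.28,-0.004,-0.1],[0.28,-0.004,-0.25],[0.28,-0.004,-0.39],[0.28,-0.004,-0.39],[0.28,-0.004,-0.39],[0.28,-0.004,-0.39]], "dr": [[0,0,0],[0,0,0],[0,0,0],[0,0,0],[0,0,0],[0,0,0],[0,0,0],[0,0,0]], "gripper": [50,50,50,50,50,50,50,50]}}

```text
clock: 2.87
eef_pos: [664.5, -71.3, 258.1]
eef_rot: [-3.141, 0.003, -3.141]
wrist_force: [0.6, 0.9, 0.3]
finger_gap: 47.1
finger_force: 0.0
```

Emit:
{"name": "carry_out", "arguments": {"slide": [[0,0,0],[0,0,0],[0,0,0],[0,0,0],[0,0,0],[0,0,0]], "dr": [[0,0,0],[0,0,0],[0,0,0],[0,0,0],[0,0,0],[0,0,0]], "gripper": [15,15,15,15,15,15], "newtons": 25}}

```text
clock: 3.37
eef_pos: [664.1, -72.4, 255.7]
eef_rot: [-3.141, 0.001, 3.141]
wrist_force: [1.4, -0.5, 1.6]
finger_gap: 22.7
finger_force: 25.0
```

```bash
cat > circ.py <<'E'
import numpy as np,sys
C=np.array([580.7,-57.1]); r=85
def rows(p0,a0,step,n):
    for i in range(1,n+1):
        a=a0-step*i; x=C+r*np.array([np.cos(a),np.sin(a)])-p0
        print([round(x[0]/250,3),round(x[1]/250,3),round(-step*i*12/6.2832/250,4)],end=", ")
    print()
a=-.18; st=.2
for k in range(6):
    p=C+r*np.array([np.cos(a),np.sin(a)]); print("from",a); rows(p,a,st,10); a-=10*st
E
python3 circ.py; python3 -c "
from h import *
s=read_state();print(s['eef_pos'],s['wrist_force'],s['finger_gap'])"
```

```text
from -0.18
[np.float64(-0.019), np.float64(-0.065), -0.0015], [np.float64(-0.05), np.float64(-0.125), -0.0031], [np.float64(-0.093), np.float64(-0.178), -0.0046], [np.float64(-0.145), np.float64(-0.221), -0.0061], [np.float64(-0.205), np.float64(-0.253), -0.0076], [np.float64(-0.27), np.float64(-0.273), -0.0092], [np.float64(-0.338), np.float64(-0.279), -0.0107], [np.float64(-0.405), np.float64(-0.272), -0.0122], [np.float64(-0.47), np.float64(-0.251), -0.0138], [np.float64(-0.529), np.float64(-0.218), -0.0153], 
from -2.18
[np.float64(-0.052), np.float64(0.044), -0.0015], [np.float64(-0.093), np.float64(0.098), -0.0031], [np.float64(-0.123), np.float64(0.159), -0.0046], [np.float64(-0.141), np.float64(0.224), -0.0061], [np.float64(-0.145), np.float64(0.292), -0.0076], [np.float64(-0.136), np.float64(0.359), -0.0092], [np.float64(-0.113), np.float64(0.423), -0.0107], [np.float64(-0.078), np.float64(0.481), -0.0122], [np.float64(-0.033), np.float64(0.532), -0.0138], [np.float64(0.022), np.float64(0.572), -0.0153], 
from -4.18
[np.float64(0.062), np.float64(0.028), -0.0015], [np.float6
[... 1361 characters left out ...]
, [np.float64(-0.18), np.float64(0.501), -0.0138], [np.float64(-0.139), np.float64(0.555), -0.0153], 
from -10.18
[np.float64(0.051), np.float64(0.045), -0.0015], [np.float64(0.11), np.float64(0.078), -0.0031], [np.float64(0.175), np.float64(0.099), -0.0046], [np.float64(0.242), np.float64(0.107), -0.0061], [np.float64(0.31), np.float64(0.101), -0.0076], [np.float64(0.375), np.float64(0.082), -0.0092], [np.float64(0.435), np.float64(0.051), -0.0107], [np.float64(0.488), np.float64(0.008), -0.0122], [np.float64(0.531), np.float64(-0.045), -0.0138], [np.float64(0.562), np.float64(-0.105), -0.0153], 
[664.14004565 -72.41455661 255.70497733] [ 1.37217764 -0.47984433  1.63682212] 22.6670402675016
```

Emit:
{"name": "carry_out", "arguments": {"slide": [[-0.019,-0.065,-0.0015],[-0.05,-0.125,-0.003],[-0.093,-0.178,-0.0045],[-0.145,-0.221,-0.006],[-0.205,-0.253,-0.0075],[-0.27,-0.273,-0.009],[-0.338,-0.279,-0.0105],[-0.405,-0.272,-0.012],[-0.47,-0.251,-0.014],[-0.529,-0.218,-0.0155]], "dr": [[0,0,0],[0,0,0],[0,0,0],[0,0,0],[0,0,0],[0,0,0],[0,0,0],[0,0,0],[0,0,0],[0,0,0]], "gripper": [15,15,15,15,15,15,15,15,15,15]}}

```text
clock: 4.2
eef_pos: [530.7, -127.4, 251.9]
eef_rot: [-3.141, 0.001, 3.14]
wrist_force: [4.2, 2.6, 4.5]
finger_gap: 22.6
finger_force: 25.0
```

Emit:
{"name": "carry_out", "arguments": {"slide": [[-0.052,0.044,-0.0015],[-0.093,0.098,-0.003],[-0.123,0.159,-0.0045],[-0.141,0.224,-0.006],[-0.145,0.292,-0.0075],[-0.136,0.359,-0.009],[-0.113,0.423,-0.0105],[-0.078,0.481,-0.012],[-0.033,0.532,-0.014],[0.022,0.572,-0.0155]], "dr": [[0,0,0],[0,0,0],[0,0,0],[0,0,0],[0,0,0],[0,0,0],[0,0,0],[0,0,0],[0,0,0],[0,0,0]], "gripper": [15,15,15,15,15,15,15,15,15,15]}}

```text
clock: 5.03
eef_pos: [537.5, 16.4, 248.0]
eef_rot: [-3.141, 0.001, 3.141]
wrist_force: [1.7, -6.9, 3.8]
finger_gap: 22.6
finger_force: 25.0
```

Emit:
{"name": "carry_out", "arguments": {"slide": [[0.062,0.028,-0.0015],[0.128,0.044,-0.003],[0.196,0.046,-0.0045],[0.262,0.035,-0.006],[0.326,0.011,-0.0075],[0.383,-0.026,-0.009],[0.432,-0.073,-0.0105],[0.47,-0.129,-0.012],[0.497,-0.191,-0.014],[0.511,-0.258,-0.0155]], "dr": [[0,0,0],[0,0,0],[0,0,0],[0,0,0],[0,0,0],[0,0,0],[0,0,0],[0,0,0],[0,0,0],[0,0,0]], "gripper": [15,15,15,15,15,15,15,15,15,15]}}

```text
clock: 5.87
eef_pos: [665.3, -49.2, 243.8]
eef_rot: [3.141, 0.0, 3.141]
wrist_force: [-3.8, 1.0, 5.2]
finger_gap: 22.7
finger_force: 25.0
```

Emit:
{"name": "carry_out", "arguments": {"slide": [[0,-0.068,-0.0015],[-0.013,-0.134,-0.003],[-0.039,-0.197,-0.0045],[-0.077,-0.253,-0.006],[-0.126,-0.301,-0.0075],[-0.183,-0.338,-0.009],[-0.246,-0.362,-0.0105],[-0.313,-0.374,-0.012],[-0.381,-0.372,-0.014],[-0.447,-0.357,-0.0155]], "dr": [[0,0,0],[0,0,0],[0,0,0],[0,0,0],[0,0,0],[0,0,0],[0,0,0],[0,0,0],[0,0,0],[0,0,0]], "gripper": [15,15,15,15,15,15,15,15,15,15]}}

```text
clock: 6.7
eef_pos: [552.3, -138.5, 240.4]
eef_rot: [-3.141, 0.002, 3.14]
wrist_force: [1.7, 3.0, 5.8]
finger_gap: 22.4
finger_force: 25.0
```

Emit:
{"name": "carry_out", "arguments": {"slide": [[-0.062,0.028,-0.0015],[-0.117,0.068,-0.003],[-0.163,0.118,-0.0045],[-0.198,0.176,-0.006],[-0.221,0.24,-0.0075],[-0.231,0.307,-0.009],[-0.227,0.375,-0.0105],[-0.21,0.44,-0.012],[-0.18,0.501,-0.014],[-0.139,0.555,-0.0155]], "dr": [[0,0,0],[0,0,0],[0,0,0],[0,0,0],[0,0,0],[0,0,0],[0,0,0],[0,0,0],[0,0,0],[0,0,0]], "gripper": [15,15,15,15,15,15,15,15,15,15]}}

```text
clock: 7.53
eef_pos: [518.4, 1.5, 236.4]
eef_rot: [-3.141, 0.001, 3.141]
wrist_force: [4.1, -4.7, 3.7]
finger_gap: 22.3
finger_force: 25.0
```

Emit:
{"name": "carry_out", "arguments": {"slide": [[0.051,0.045,-0.0015],[0.11,0.078,-0.003],[0.175,0.099,-0.0045],[0.242,0.107,-0.006],[0.258,0.107,-0.0065],[0.258,0.107,-0.0065],[0.258,0.107,-0.0065],[0.258,0.107,-0.0065],[0.258,0.107,-0.0065]], "dr": [[0,0,0],[0,0,0],[0,0,0],[0,0,0],[0,0,0],[0,0,0],[0,0,0],[0,0,0],[0,0,0]], "gripper": [15,15,15,15,15,15,15,15,15]}}

```text
clock: 8.28
eef_pos: [583.1, 27.4, 234.9]
eef_rot: [-3.141, 0.002, 3.141]
wrist_force: [1.4, -0.1, 6.4]
finger_gap: 22.2
finger_force: 25.0
```

Emit:
{"name": "carry_out", "arguments": {"slide": [[0,0,0],[0,0,0],[0,0,0],[0,0,0.15],[0,0,0.3],[0,0,0.46],[0,0,0.46],[0,0,0.46]], "dr": [[0,0,0],[0,0,0],[0,0,0],[0,0,0],[0,0,0],[0,0,0],[0,0,0],[0,0,0]], "gripper": [45,45,45,45,45,45,45,45]}}

```text
clock: 8.95
eef_pos: [583.1, 27.9, 351.0]
eef_rot: [-3.142, 0.004, 3.141]
wrist_force: [0.0, 0.4, -0.2]
finger_gap: 42.6
finger_force: 0.0
```

```bash
python3 - <<'E'
from h import *
s=read_state(); print(s["eef_pos"],s["clock"],s["wrist_force"])
m=camera_model("wrist"); np.save("w3.npy",m,allow_pickle=True)
snap("wrist","w3.png"); p=cv2.imread("pics/w3.png")
print(proj(m,(580.7,-57,165)),proj(m,(583.5,28,175)))
cv2.imwrite("pics/crop4.png",cv2.resize(p[90:330,130:390],None,fx=2.5,fy=2.5,interpolation=cv2.INTER_CUBIC))
E
```

```text
[583.12551179  27.86107351 351.021593  ] 8.95 [ 0.00311375  0.3840665  -0.22581441]
[221.98958749 237.48932207] [323.86918224 243.919744  ]
```

View pics/crop4.png

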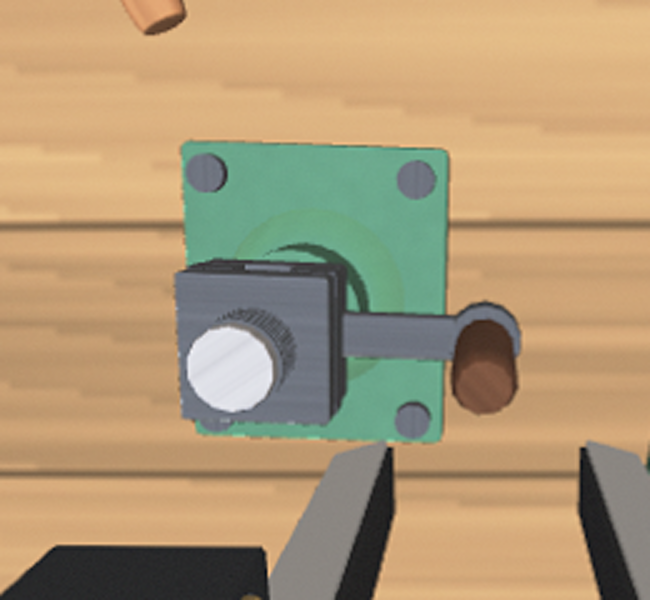

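The nut now lines up with the foot edges. The screw top is at (222,237) in the full frame, as predicted, and the arm points along +y. Next I go to the narrow pin.

Emit:
{"name": "carry_out", "arguments": {"slide": [[-0.26,1,0],[-0.26,1,0],[-0.26,1,0],[-0.26,1,0],[-0.26,1,0],[-0.26,1,0],[-0.26,1,0]], "dr": [[0,0,0.0145],[0,0,0.0145],[0,0,0.0145],[0,0,0.0145],[0,0,0.0145],[0,0,0.0145],[0,0,0.0145]], "gripper": [45,45,45,45,45,45,45]}}

```text
clock: 9.58
eef_pos: [515.8, 282.6, 347.1]
eef_rot: [-3.141, -0.003, -3.047]
wrist_force: [-0.2, 0.3, 0.2]
finger_gap: 42.4
finger_force: 0.0
```

Emit:
{"name": "carry_out", "arguments": {"slide": [[0,0.224,-0.1],[0,0.224,-0.2],[0,0.224,-0.35],[0,0.224,-0.45],[0,0.224,-0.45],[0,0.224,-0.45],[0,0.224,-0.45]], "dr": [[0,0,0],[0,0,0],[0,0,0],[0,0,0],[0,0,0],[0,0,0],[0,0,0]], "gripper": [45,45,45,45,45,45,45]}}

```text
clock: 10.17
eef_pos: [518.5, 333.8, 238.1]
eef_rot: [3.141, 0.001, -3.051]
wrist_force: [0.2, -0.6, 0.1]
finger_gap: 42.4
finger_force: 0.0
```

```bash
python3 - <<'E'
from h import *
s=read_state(); print(s["eef_pos"],s["eef_rot"],s["clock"],s["wrist_force"])
m=camera_model("wrist"); np.save("w4.npy",m,allow_pickle=True)
snap("wrist","w4.png"); p=cv2.imread("pics/w4.png")
print(proj(m,(517,334,70)))
cv2.imwrite("pics/crop5.png",cv2.resize(p[170:370,230:430],None,fx=3,fy=3,interpolation=cv2.INTER_CUBIC))
E
```

```text
[518.50204833 333.80471053 238.09818951] [ 3.14103356e+00  1.29790904e-03 -3.05119483e+00] 10.1667 [ 0.23749993 -0.57027514  0.14268229]
[324.05084289 244.76170776]
```

View pics/crop5.png

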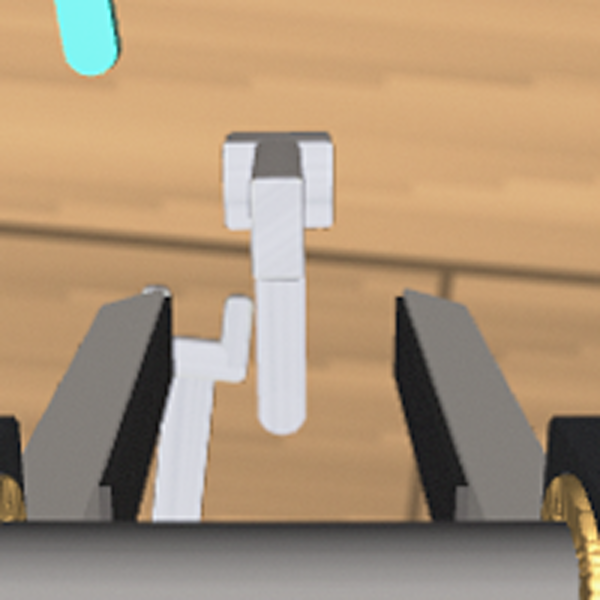

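```bash
python3 - <<'E'
from h import *
m=np.load("w4.npy",allow_pickle=True).item()
q=lambda x,y:(230+x/3,170+y/3)
A={}
for n,c,z in(("nose",(282,434),5),("TL",(252,179),70),("TR",(302,178),70),("BL",(256,280),70),("BR",(303,279),70),("bl",(224,143),20),("br",(331,143),20),("fl",(225,229),20),("fr",(331,229),20)):
    A[n]=atz(m,*q(*c),z); print(n,A[n].round(1))
t=(A["TL"]+A["TR"]+A["BL"]+A["BR"])/4; b=(A["bl"]+A["br"]+A["fl"]+A["fr"])/4
print(t,b); d=A["nose"]-(t+b)/2; print("yaw",np.arctan2(d[1],d[0]),np.hypot(d[0],d[1]))
E
```

```text
nose [610.  342.4   5. ]
TL [505.7 325.2  70. ]
TR [504.3 338.   70. ]
BL [532.8 328.5  70. ]
BR [531.4 340.8  70. ]
bl [506.7 315.2  20. ]
br [503.7 347.8  20. ]
fl [533.9 317.6  20. ]
fr [530.9 350.6  20. ]
[518.53739752 333.12244717  70.        ] [518.77962548 332.80925684  20.        ]
yaw 0.10296137951267063 91.79511329237248
```

Emit:
{"name": "carry_out", "arguments": {"slide": [[0,-0.003,-0.15],[0,-0.003,-0.3],[0,-0.003,-0.44],[0,-0.003,-0.44],[0,-0.003,-0.44],[0,-0.003,-0.44],[0,-0.003,-0.44],[0,-0.003,-0.44],[0,-0.003,-0.44],[0,-0.003,-0.44]], "dr": [[0,0,0.0015],[0,0,0.0015],[0,0,0.0015],[0,0,0.0015],[0,0,0.0015],[0,0,0.0015],[0,0,0.0015],[0,0,0.0015],[0,0,0.0015],[0,0,0.0015]], "gripper": [45,45,45,45,45,45,5,5,5,5], "newtons": 45}}

```text
clock: 11.05
eef_pos: [518.2, 333.4, 127.6]
eef_rot: [3.141, 0.001, -3.041]
wrist_force: [0.3, -0.8, -0.4]
finger_gap: 19.2
finger_force: 0.0
```

Emit:
{"name": "carry_out", "arguments": {"slide": [[0,0,0],[0,0,0],[0,0,0]], "dr": [[0,0,0],[0,0,0],[0,0,0]], "gripper": [5,5,5]}}

```text
clock: 11.3
eef_pos: [518.1, 333.3, 127.2]
eef_rot: [3.141, 0.001, -3.041]
wrist_force: [-1.8, -1.6, 6.3]
finger_gap: 13.6
finger_force: 45.0
```

Emit:
{"name": "carry_out", "arguments": {"slide": [[0,0,0.1],[0,0,0.25],[0,0,0.4],[0,0,0.55],[-0.1,-0.12,0.64],[-0.15,-0.27,0.64],[-0.2,-0.42,0.64],[-0.25,-0.57,0.64],[-0.3,-0.72,0.64],[-0.3,-0.87,0.64]], "dr": [[0,0,0],[0,0,0],[0,0,0],[0,0,0],[0,0,-0.0213],[0,0,-0.0213],[0,0,-0.0213],[0,0,-0.0213],[0,0,-0.0213],[0,0,-0.0213]], "gripper": [5,5,5,5,5,5,5,5,5,5]}}

```text
clock: 12.13
eef_pos: [440.9, 114.4, 286.4]
eef_rot: [-3.141, -0.001, 3.109]
wrist_force: [0.4, -0.3, -2.7]
finger_gap: 14.0
finger_force: 45.0
```

Emit:
{"name": "carry_out", "arguments": {"slide": [[0,-0.15,0],[0,-0.3,0],[0,-0.45,0],[0,-0.6,0],[0,-0.675,0],[0,-0.675,-0.1],[0,-0.675,-0.19],[0,-0.675,-0.19],[0,-0.675,-0.19],[0,-0.675,-0.19]], "dr": [[0,0,0],[0,0,0],[0,0,0],[0,0,0],[0,0,0],[0,0,0],[0,0,0],[0,0,0],[0,0,0],[0,0,0]], "gripper": [5,5,5,5,5,5,5,5,5,5]}}

```text
clock: 12.97
eef_pos: [443.3, -52.9, 240.2]
eef_rot: [-3.141, 0.001, 3.108]
wrist_force: [-0.1, -0.2, -1.5]
finger_gap: 14.0
finger_force: 45.0
```

```bash
python3 - <<'E'
from h import *
s=read_state(); print(s["eef_pos"],s["eef_rot"],s["clock"],s["wrist_force"],s["finger_gap"])
m=camera_model("wrist"); np.save("w5.npy",m,allow_pickle=True)
snap("wrist","w5.png"); p=cv2.imread("pics/w5.png")
print(proj(m,(580.7,-57.1,165)))
a=cv2.resize(p[200:400,230:430],None,fx=2.5,fy=2.5,interpolation=cv2.INTER_CUBIC)
snap("scene","s5.png"); b=cv2.imread("pics/s5.png")[220:320,260:360]
b=cv2.resize(b,None,fx=3,fy=3,interpolation=cv2.INTER_CUBIC)
o=np.zeros((500,800,3),np.uint8);o[:,:500]=a;o[:300,500:]=b;cv2.imwrite("pics/crop6.png",o)
E
```

```text
[443.34814269 -52.87833523 240.2231013 ] [-3.14146161e+00  8.66711540e-04  3.10846867e+00] 12.9667 [-0.10032526 -0.21823095 -1.479338  ] 14.041246460591752
[324.00913812 497.60538303]
```

View pics/crop6.png

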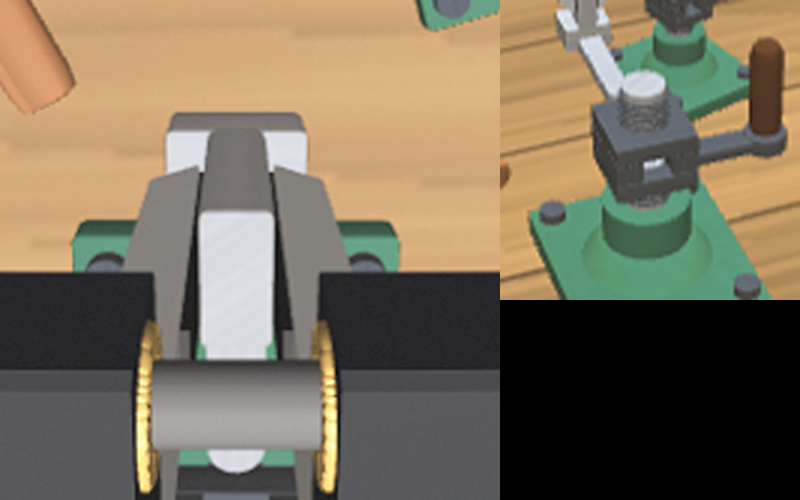

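```bash
python3 - <<'E'
from h import *
m=np.load("w5.npy",allow_pickle=True).item()
T=np.array([443.35,-52.88]); c,s=np.cos(-.033),np.sin(-.033); R=np.array([[c,-s],[s,c]])
f=lambda x,y,z:((proj(m,[*(T+R@[x,y]),113+z])-[230,200])*2.5).round(1)
for n,x,y,z in(("back top",-14,-17,20),("back top",-14,17,20),("tab back top",-14,-7,70),("tab back top",-14,7,70),("tab front",14,-7,70),("nose",89,0,5)):print(n,f(x,y,z))
E
```

```text
back top [162.2 129.6]
back top [305.3 129.6]
tab back top [194.2 209.2]
tab back top [272.2 209.2]
tab front [196.1 348. ]
nose [234.  458.1]
```

Emit:
{"name": "carry_out", "arguments": {"slide": [[0,-0.0025,-0.012],[0,-0.0025,-0.012],[0,-0.0025,-0.012],[0.04,-0.004,-0.012],[0.08,-0.005,-0.012],[0.1,-0.006,-0.012],[0.12,-0.0065,-0.012],[0.14,-0.007,-0.012],[0.16,-0.008,-0.012],[0.16,-0.008,-0.012]], "dr": [[0,0,0],[0,0,0],[0,0,0],[0,0,0],[0,0,0],[0,0,0],[0,0,0],[0,0,0],[0,0,0],[0,0,0]], "gripper": [5,5,5,5,5,5,5,5,5,5]}}

```text
clock: 13.9
eef_pos: [483.6, -55.0, 236.1]
eef_rot: [3.142, 0.0, 3.108]
wrist_force: [-0.3, -0.2, -2.7]
finger_gap: 13.6
finger_force: 45.0
```

Emit:
{"name": "carry_out", "arguments": {"slide": [[0,0,0.004],[0.03,-0.001,0.004],[0.06,-0.002,0.004],[0.09,-0.003,0.004],[0.12,-0.004,0.004],[0.15,-0.005,0.004],[0.17,-0.0055,0.004],[0.19,-0.0065,0.004],[0.2,-0.007,0.004],[0.2,-0.007,0.004]], "dr": [[0,0,0],[0,0,0],[0,0,0],[0,0,0],[0,0,0],[0,0,0],[0,0,0],[0,0,0],[0,0,0],[0,0,0]], "gripper": [5,5,5,5,5,5,5,5,5,5]}}

```text
clock: 14.73
eef_pos: [533.4, -56.8, 237.0]
eef_rot: [3.142, -0.0, 3.108]
wrist_force: [-0.7, 0.2, -2.2]
finger_gap: 13.8
finger_force: 45.0
```

Emit:
{"name": "carry_out", "arguments": {"slide": [[0.008,0,0],[0.012,0,0],[0.016,0,0],[0.02,-0.001,0],[0.022,-0.001,0],[0.022,-0.001,0],[0.022,-0.001,0]], "dr": [[0,0,0],[0,0,0],[0,0,0],[0,0,0],[0,0,0],[0,0,0],[0,0,0]], "gripper": [5,5,5,5,5,5,5]}}

```text
clock: 15.32
eef_pos: [538.5, -57.0, 237.2]
eef_rot: [-3.142, -0.0, 3.108]
wrist_force: [0.0, -0.2, -1.7]
finger_gap: 13.5
finger_force: 45.0
```

Emit:
{"name": "carry_out", "arguments": {"slide": [[0.004,0,0],[0.008,0,0],[0.012,0,0],[0.012,0,0],[0.012,0,0]], "dr": [[0,0,0],[0,0,0],[0,0,0],[0,0,0],[0,0,0]], "gripper": [5,5,5,5,5]}}

```text
clock: 15.73
eef_pos: [539.9, -57.1, 237.0]
eef_rot: [3.142, -0.006, 3.108]
wrist_force: [-19.2, -0.3, 9.2]
finger_gap: 14.0
finger_force: 45.0
```

Emit:
{"name": "carry_out", "arguments": {"slide": [[-0.004,0,0],[-0.004,0,-0.004],[-0.004,0,-0.007],[-0.004,0,-0.007]], "dr": [[0,0,0],[0,0,0],[0,0,0],[0,0,0]], "gripper": [5,5,5,5]}}

```text
clock: 16.07
eef_pos: [539.4, -57.0, 235.6]
eef_rot: [-3.142, -0.004, 3.108]
wrist_force: [-13.2, 0.3, 5.5]
finger_gap: 13.6
finger_force: 45.0
```

Emit:
{"name": "carry_out", "arguments": {"slide": [[0,0,0],[0,0,0],[0,0,0],[0,0,0],[0,0,0],[0,0,0.1],[0,0,0.25],[0,0,0.4],[-0.1,0,0.5],[-0.2,0,0.5]], "dr": [[0,0,0],[0,0,0],[0,0,0],[0,0,0],[0,0,0],[0,0,0],[0,0,0],[0,0,0],[0,0,0],[0,0,0]], "gripper": [40,40,40,40,40,40,40,40,40,40]}}

```text
clock: 16.9
eef_pos: [490.9, -57.1, 365.2]
eef_rot: [-3.14, 0.007, 3.108]
wrist_force: [-0.3, -0.5, 1.3]
finger_gap: 37.6
finger_force: 0.0
```

```bash
python3 - <<'E'
from h import *
s=read_state(); print(s["eef_pos"],s["clock"],s["wrist_force"],s["finger_gap"])
m=camera_model("wrist"); np.save("w6.npy",m,allow_pickle=True)
snap("wrist","w6.png"); p=cv2.imread("pics/w6.png")
u,v=proj(m,(560,-57,140)).astype(int); print(u,v)
y=min(max(v-110,0),260);x=u-100
a=cv2.resize(p[y:y+220,x:x+200],(400,440),interpolation=cv2.INTER_CUBIC); print(x,y)
snap("scene","s6.png"); b=cv2.imread("pics/s6.png")[215:325,260:360]
b=cv2.resize(b,(400,440),interpolation=cv2.INTER_CUBIC)
cv2.imwrite("pics/crop7.png",np.hstack([a,b]))
E
```

```text
[490.86289366 -57.07829258 365.22767442] 16.9 [-0.30304771 -0.52475429  1.27638567] 37.59205598330536
326 296
226 186
```

View pics/crop7.png

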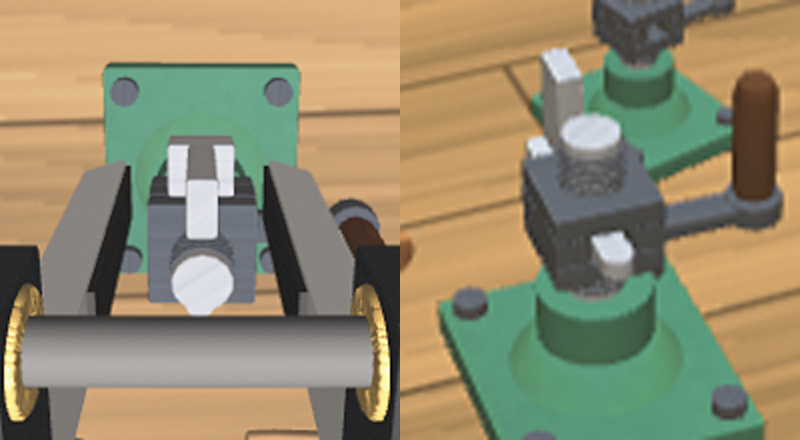

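The left half shows the pin's block against the nut's near face. In the right half the nose sticks out of the far face at (612,252), and the gripper is clear. I'm handing it in.

```bash
python3 -c "
from cell import *
print(sign_off())"
```

```text
the job is handed in; nothing more can be done
None
```

I wound the crank nut down to line up, pushed the narrow lock pin home through nut and screw, released it, and handed the job in at about 17 s; no verdict came back.

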